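# Press the wide acrylic pot's lid home on the turntable

## Task

Of the two lidded acrylic pots on the turntable, the wide, low one has its lid standing a little proud: press that lid fully home with a gentle push of the fingertips from above, then withdraw. Do not pick up or shift the pot or turn the turntable, and leave the other things untouched; the narrow tall jar's lid is to stay ajar.

Things in the scene. Friction and masses are not known exactly. Their poses are not given: they have to be found in the camera images.
- pot: the wide low pot on the turntable: clear acrylic, 68 mm across, body 50 mm tall, flat aluminium lid 70 mm across. Loose, about 250 g with its lid. Origin at the centre of its underside, z up
- pot_top (a point): centre of the flat top of the wide pot's lid (moves with the lid). It is 60 mm above the pot's underside when the lid is home, and 68 to 72 mm at the start
- pot_lid (a joint): how far the wide pot's lid has been pressed down, m: 0 is 12 mm proud, 0.012 is fully home (rim on the pot's silicone gasket, a springy stop that gives 1 mm per 5 N, up to 5 mm, and recovers); starts at 0 to 0.004. It slides straight down against about 2.5 N of friction plus a little damping (20 N s/m), does not spring back, and stays where it is left
- jar: the narrow tall jar on the turntable, same acrylic and aluminium: 42 mm across, body 75 mm tall, lid 44 mm across, up to 97 mm overall with its lid standing proud. Loose. Origin at the centre of its underside. To be left as it is, lid ajar
- jar_top (a point): centre of the flat top of the narrow jar's lid, which slides like the other and must stay ajar
- turntable (a joint): angle of the free-turning turntable about its vertical axis, rad, 0 at the start; turns with about 0.04 N m of friction
- turntable_mid (a point): centre of the turntable's top face, 22 mm above the shelf. Disc of dark wood 300 mm across; the pot, jar, brush and dish stand on it, each centred about 90 mm from the middle, a quarter turn apart, in any order
- brush: orange silicone scalp brush on the turntable, 72 mm across, 60 mm tall. Loose. Origin at the centre of its underside
- dish: small porcelain dish on the turntable, 76 mm across, 22 mm tall. Loose. Origin at the centre of its underside
- perfume: perfume bottle, 50 x 34 mm, 111 mm tall, standing loose on the shelf to the robot's right. Origin at the centre of its underside
- spray: aluminium can, 50 mm across, 150 mm tall, standing loose on the shelf to the left. Origin at the centre of its underside
- watchbox: dark wooden watch box, 100 x 100 x 60 mm, loose on the shelf to the left. Origin at the centre of its underside
- comb: steel comb, 190 mm long, hanging free from the hook rail on the right (bar 270 mm above the shelf, lying roughly along x). Origin on the bar, the comb hangs below
- rake: grooming rake with a rubber handle and an 85 mm steel head, 173 mm long, hanging free from the same rail. Origin on the bar, the rake hangs below

How it is judged (in metres and radians):
On the way:
1. the fingertips press the wide pot's lid home (value of joint pot_lid above 0.0098 m and contact force between the fingers and pot above 0.3 N), for 0.04 s.
At the end, for the whole second after the job is handed in: the wide pot's lid is home (within about 2 mm of its stop), the pot upright within 15 mm of where it stood and at rest, the turntable within 0.1 rad of where it was, the jar's lid still ajar (value of joint pot_lid above 0.0098 m and not (distance of pot from where it was at the start of the episode above 0.015 m or angle between pot's own z axis and vertical above 0.2 rad) and not (value of joint turntable above 0.1 rad or value of joint turntable below -0.1 rad) and not (z of pot in the frame of turntable_mid above 0.006 m) and not (z of jar_top in the frame of jar below 0.0905 m) and linear speed of pot below 0.02 m/s); the robot touches nothing.
It fails at once if the pot is pressed harder than 30 N (contact force between any of the fingers, the arm and pot above 30 N).
It fails at once if the pot is lifted, tipped or shifted by more than 15 mm (z of pot in the frame of turntable_mid above 0.006 m or (distance of pot from where it was at the start of the episode above 0.015 m or angle between pot's own z axis and vertical above 0.2 rad)).
It fails at once if the turntable is turned by more than 0.1 rad (value of joint turntable above 0.1 rad or value of joint turntable below -0.1 rad).
It fails at once if the narrow jar's lid is pressed down (z of jar_top in the frame of jar below 0.0905 m).
It fails at once if the jar, brush, dish, perfume, can, watch box, comb or rake is touched or disturbed (contact force between any of the arm, the fingers and jar above 1 N or distance of any of jar, brush, dish, perfume, spray, watchbox, comb, rake from where it was at the start of the episode above 0.02 m or contact force between any of the arm, the fingers and brush above 1 N or contact force between any of the arm, the fingers and dish above 1 N or contact force between any of the arm, the fingers and perfume above 1 N or contact force between any of the arm, the fingers and spray above 1 N or contact force between any of the arm, the fingers and watchbox above 1 N or contact force between any of the arm, the fingers and comb above 1 N or contact force between any of the arm, the fingers and rake above 1 N).
It also fails if it takes over 32 s, if anything falls off the work surface, if the arm or the gripper's body presses on something with over 40 N, if the wrist force passes 120 N, or if a joint passes its speed limit or range.

## Robot

A 6-joint arm with a two-finger parallel gripper is mounted at the origin on the work surface. World frame = base frame: x ahead of the robot, y to its left, z up, the work surface at z = 0. Lengths are in m, angles in degrees, forces in N, time in s.
With the tool pointing down it reaches from about 0.375 to 0.9 m from the base axis. Payload 3.1 kg.
Tool frame: the origin (TCP) lies at the very end of the fingers, on their centre line; the grasp point (between the pads) lies 19 mm behind it (bot.hold_point_z is the z of the grasp point in the tool frame, in m); z points along the fingers, y is the line along which they close (so a half turn about z gives the same grasp; the last joint's range is limited). The gripper opens to 87 mm and grips with 3 to 60 N. Pads are 19 mm wide; open, the fingers measure 117 mm over their backs; the gripper's body (75 mm by 190 mm) begins 51 mm behind the grasp point.
Start: joints at [64.315, 30.224, 82.088, -0, 67.689, -10.227], TCP at [0.167, 0.602, 0.223] pointing down, gripper open.
Joint ranges: [-176.69, 176.69], [-43.24, 126.21], [12.49, 139.97], [-82, 262], [0, 151.66], [-163.58, 163.58]. Speed limits (degrees/s): [159.86, 159.86, 180, 180, 180, 180].

## Interface

Orientations are given as a 3x3 rotation matrix whose columns are the frame's x, y, z axes.
In Python, from rig import bot, capture, camera_model gives the robot as it stands.
- The arm moves only by the tool apply_moves, never from a script. Its argument "plan" is text: rows parted by semicolons, each of 6 numbers parted by spaces: the shift along the tool's x, y, z in units of 0.05 m (1.0 is 0.05 m), then the turn, a rotation vector about the tool's x, y, z in units of 360 degrees (1.0 is 360 degrees). In form: dx dy dz ax ay az; .... A call has 1 to 10 rows; each row shifts and turns the commanded pose from where the row before left it, along the tool's axes as they then stand; what a row does not reach is not made up. A row lasts 1/12 s, in which the tool goes at most 41.7 mm and 7.16 degrees, less where a joint would pass 70% of its speed; a pose out of reach is approached as far as the arm can. A call with a number of a shift or a turn outside -1 to 1 is refused whole. A call with a gripper value outside its range is refused whole. "gripper" is the gripper command: -1 is shut, 1 is fully open, values between are in proportion, set as the call begins (left out, the last holds). The fingers move at their own pace and stop on an object; the grip force is fixed at half the most. Time passes only in rows, so rows that do not move let the fingers close. It gives the time, the measured TCP pose, the force, the opening and the grip force at its end, in the units of the state.
- bot.read_state(): the state, without advancing time (a new reading comes with each control period).
- capture(name): name is "scene" or "top" or "wrist"; returns the picture (400x640x3 uint8, red, green, blue); there is no depth.
- camera_model(name): a dict with "vertical_fov" (degrees; the focal length in pixels is half the picture's height over the tangent of half this angle, whatever the lens; pixels are square), "cx", "cy" (the principal point, pixels), "dist" ([k1, k2, p1, p2, k3] as OpenCV has them; the pictures are not rectified), "position" and "rotation" of the camera in the world; the wrist camera has in their place "hand_eye" (4x4, takes a point from camera to tool coordinates, whose origin is the TCP and whose axes are the flange's). Camera axes: x right, y down, z forward; pixel columns grow to the right and rows downward; lengths in m; the calibration is good to about 2 mm. A picture is of the moment at which its call begins: read the wrist's pose just before it. camera_model takes no time and is no camera call.
- bot.hand_in(): hands the job in; it is judged then, once.
The state is a dict: "time_s": time; "joint_positions": joint angles; "qvel": joint speeds; "tau": joint torques, N m; "position": TCP position; "tcp_rot": TCP orientation; "force": force on the tool from outside, world axes, zero at the start; "moment": the same for the moment, N m; "opening": opening from 0.0 (shut) to 1.0 (fully open); "grasp_force": force on a finger pad.
Only numpy, scipy, OpenCV 4.12 (cv2) and the standard library are available. Lean on these libraries where they do the work, as an engineer would, in place of code of your own. Each camera call takes 0.05 s, during which the arm holds its last target. There are 200 camera calls.

## Working session

There is one attempt and no reset: what is moved stays moved. The work goes in short steps, Python scripts to look and compute and a tool call to move; the robot and the scene stay as the last step left them, time stands still between calls to the robot, and variables do not carry over. Pictures are saved under pics/ and viewed, at most 10 in all, crops included, and the job is handed in when it is done.

Besides the shell and the picture viewer there is one more tool, called after "Emit:" as name(argument=value, ...) on one line, values as JSON. apply_moves: Moves the arm, as the interface text tells. Its arguments: {"type":"object","properties":{"plan":{"type":"string"},"gripper":{"type":"number"}},"required":["plan"]}

```bash
mkdir -p pics
python3 - <<'E'
from rig import bot,capture,camera_model
import cv2
for n in("scene","top"):
    cv2.imwrite(f"pics/{n}.png",capture(n)[:,:,::-1]); print(n,camera_model(n))
print(camera_model("wrist"))
s=bot.read_state(); print(s)
E
```

```text
scene {'vertical_fov': 44.57384234602293, 'cx': 322.92466748567495, 'cy': 198.85849442012568, 'dist': array([-0.00221998,  0.        ,  0.        ,  0.        ,  0.        ]), 'position': array([ 1.63690662, -0.90982621,  1.08660766]), 'rotation': array([[ 0.60163592,  0.43403682, -0.67055667],
       [ 0.79876666, -0.32433467,  0.5067335 ],
       [ 0.00245622, -0.8404874 , -0.54182553]])}
top {'vertical_fov': 45.07593754800509, 'cx': 326.8634075758132, 'cy': 195.78171063742113, 'dist': array([0.03093445, 0.        , 0.        , 0.        , 0.        ]), 'position': array([ 0.41861394, -0.08703001,  1.63200239]), 'rotation': array([[-0.01339602, -0.99624127,  0.08557969],
       [-0.99968292,  0.01516886,  0.02009907],
       [-0.02132167, -0.0852833 , -0.99612858]])}
{'vertical_fov': 65.91552918528885, 'cx': 316.4642991117925, 'cy': 190.26117279940746, 'dist': array([-0.00860191,  0.        ,  0.        ,  0.        ,  0.        ]), 'hand_eye': array([[-2.25962272e-04, -9.53530845e-01, -3.01295330e-01,
         8.41065492e-02],
       [ 9.99999971e-01, -2.40439824e-04,  1.09677229e
[... 298 characters left out ...]
.83914473e-04,
        6.76898312e+01, -1.02285638e+01]), 'qvel': array([ 0.08022777, -0.07261758, -0.08572631,  0.05244393, -0.00682155,
        0.04354133]), 'tau': array([-7.59622581e-04, -4.40989566e+01, -1.77150410e+01,  6.34874753e-02,
        5.33131999e-02, -2.54766866e-05]), 'position': array([0.16628692, 0.60179408, 0.22166778]), 'tcp_rot': array([[-9.63824790e-01,  2.66535301e-01, -8.40983275e-04],
       [ 2.66536413e-01,  9.63823224e-01, -1.77019815e-03],
       [ 3.38738913e-04, -1.93031353e-03, -9.99998080e-01]]), 'force': array([ 0.21735066, -0.58052262, -0.01834452]), 'moment': array([-0.04265332, -0.01566386,  0.0164486 ]), 'grasp_force': 0.0, 'opening': 1.0025125001980728}
```

View pics/scene.png

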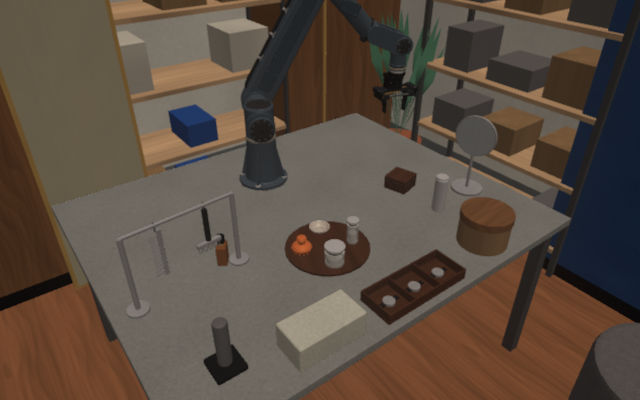

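View pics/top.png

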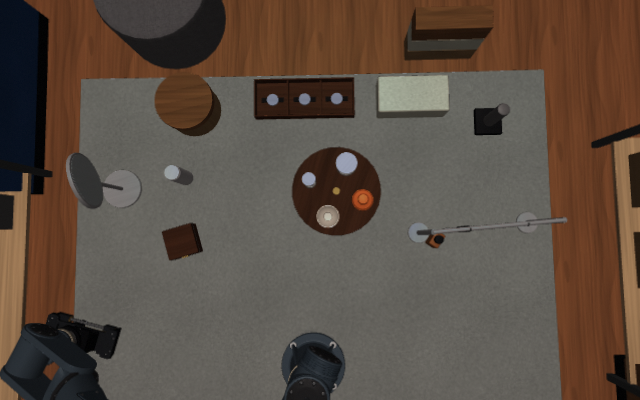

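The scene view shows the pot lid at about (334,247) and the jar at (353,224). The top view shows the pot lid at (346,163), the jar at (309,180), the brush at (363,200) and the dish at (328,216). Next I'll triangulate them.

```bash
cat > h.py <<'E'
import numpy as np,cv2
from rig import camera_model
def cam(n,s=None):
    m=camera_model(n);f=200/np.tan(np.radians(m["vertical_fov"]/2))
    K=np.array([[f,0,m["cx"]],[0,f,m["cy"]],[0,0,1]])
    if s is None: return K,m["dist"],m["rotation"],m["position"]
    H=m["hand_eye"];R=s["tcp_rot"]
    return K,m["dist"],R@H[:3,:3],R@H[:3,3]+s["position"]
def onplane(c,uv,z):
    K,d,R,p=c
    q=cv2.undistortPoints(np.array(uv,float).reshape(-1,1,2),K,d)[:,0]
    r=np.c_[q,np.ones(len(q))]@R.T
    return p+r*((z-p[2])/r[:,2])[:,None]
def proj(c,X):
    K,d,R,p=c
    return cv2.projectPoints(((np.atleast_2d(X)-p)@R),np.zeros(3),np.zeros(3),K,d)[0][:,0]
E
python3 - <<'E'
from h import *
for n,z in(("top",(.022,.09,.093,.115)),("scene",(.022,.09,.093,.115))):
    c=cam(n)
    for zz in z:
        print(n,zz,onplane(c,[(346.5,163),(309,180),(363,200),(328,216),(336.5,191)] if n=="top" else [(334.5,246.5),(353,222),(302,242),(319,227),(328,246.5)],zz)[:,:2].round(4).tolist())
im={n:cv2.imread(f"pics/{n}.png") for n in("top","scene")}
a=cv2.resize(im["top"][140:245,285:390],None,fx=5,fy=5,interpolation=2)
b=cv2.resize(im["scene"][205:280,275:380],None,fx=5,fy=5,interpolation=2)
cv2.imwrite("pics/c.png",cv2.resize(np.vstack([a[:300],b[:300]]),None,fx=1,fy=1))
E
```

```text
top 0.022 [[0.6668, -0.1222], [0.6112, 0.0049], [0.5409, -0.1753], [0.4891, -0.0574], [0.5725, -0.0871]]
top 0.09 [[0.6563, -0.1207], [0.603, 0.001], [0.5358, -0.1715], [0.4861, -0.0587], [0.566, -0.0871]]
top 0.093 [[0.6558, -0.1207], [0.6027, 0.0008], [0.5355, -0.1714], [0.486, -0.0587], [0.5658, -0.0871]]
top 0.115 [[0.6524, -0.1202], [0.6, -0.0004], [0.5339, -0.1702], [0.485, -0.0591], [0.5636, -0.0871]]
scene 0.022 [[0.5892, -0.0668], [0.5149, 0.0798], [0.5002, -0.1431], [0.464, -0.0413], [0.5756, -0.085]]
scene 0.09 [[0.6561, -0.1206], [0.5866, 0.0166], [0.5728, -0.1921], [0.5389, -0.0968], [0.6434, -0.1376]]
scene 0.093 [[0.6591, -0.123], [0.5897, 0.0138], [0.576, -0.1942], [0.5422, -0.0992], [0.6464, -0.14]]
scene 0.115 [[0.6807, -0.1404], [0.6129, -0.0066], [0.5995, -0.2101], [0.5665, -0.1172], [0.6683, -0.157]]
```

View pics/c.png

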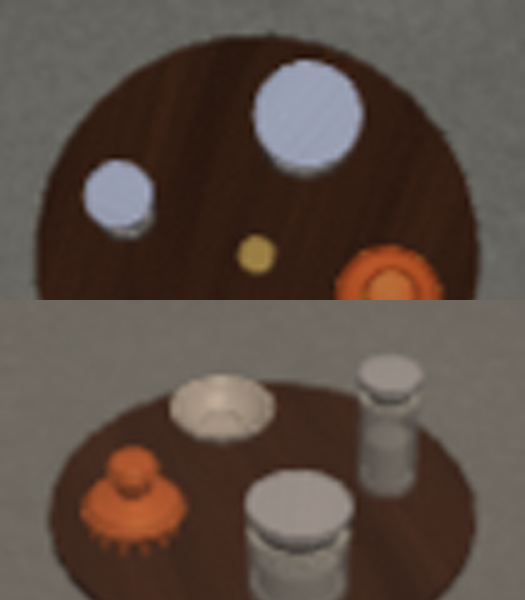

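The lid triangulates at about (0.656, -0.120, 0.09), 90 mm from the turntable's middle, as it should be. I'll cross at the present height with the fingers shut.

Emit:
apply_moves(plan="-0.44 -0.38 0 0 0 0;-0.44 -0.38 0 0 0 0;-0.44 -0.38 0 0 0 0;-0.44 -0.38 0 0 0 0;-0.44 -0.38 0 0 0 0;-0.44 -0.38 0 0 0 0;-0.44 -0.38 0 0 0 0;-0.44 -0.38 0 0 0 0;-0.44 -0.38 0 0 0 0;-0.44 -0.38 0 0 0 0", gripper=-1)

```text
time_s: 0.93
position: [0.3282, 0.3592, 0.2223]
tcp_rot: [[-0.964, 0.266, -0.001], [0.266, 0.964, -0.0], [0.0, -0.001, -1.0]]
force: [-0.0, -0.4, 0.5]
opening: 0.325
grasp_force: 0.0
```

Emit:
apply_moves(plan="-0.44 -0.38 0 0 0 0;-0.44 -0.38 0 0 0 0;-0.44 -0.38 0 0 0 0;-0.44 -0.38 0 0 0 0;-0.44 -0.38 0 0 0 0;-0.44 -0.38 0 0 0 0;-0.44 -0.38 0 0 0 0;-0.44 -0.38 0 0 0 0;0 0 0 0 0 0;0 0 0 0 0 0")

```text
time_s: 1.77
position: [0.4576, 0.1661, 0.2222]
tcp_rot: [[-0.963, 0.27, -0.001], [0.27, 0.963, 0.0], [0.001, -0.0, -1.0]]
force: [-0.4, -0.0, -0.2]
opening: 0.004
grasp_force: 0.0
```

Emit:
apply_moves(plan="-0.5 -0.42 0 0 0 0;-0.5 -0.42 0 0 0 0;-0.5 -0.42 0 0 0 0;-0.5 -0.42 0 0 0 0;-0.5 -0.42 0 0 0 0;-0.5 -0.42 0 0 0 0;-0.5 -0.42 0 0 0 0;-0.5 -0.42 0 0 0 0;0 0 0 0 0 0;0 0 0 0 0 0")

```text
time_s: 2.6
position: [0.6052, -0.0481, 0.2219]
tcp_rot: [[-0.963, 0.268, -0.001], [0.268, 0.963, 0.001], [0.001, 0.001, -1.0]]
force: [0.2, 0.7, -0.2]
opening: 0.004
grasp_force: 0.0
```

Run:
```python
from h import *
from rig import bot,capture
s=bot.read_state();im=capture("wrist")[:,:,::-1].copy()
print(s["position"],s["force"])
c=cam("wrist",s)
g=im.copy()
t=np.linspace(0,6.28,60)
for z,col in((.091,(0,255,0)),):
    P=np.c_[.656+.035*np.cos(t),-.1205+.035*np.sin(t),0*t+z]
    for u in proj(c,P): cv2.circle(g,tuple(int(v) for v in u.round()),1,col,-1)
cv2.imwrite("pics/w.png",g); cv2.imwrite("pics/w_raw.png",im)
```

```text
[ 0.60517887 -0.0480553   0.22187762] [ 0.18020319  0.72112726 -0.19320477]
```

View pics/w.png

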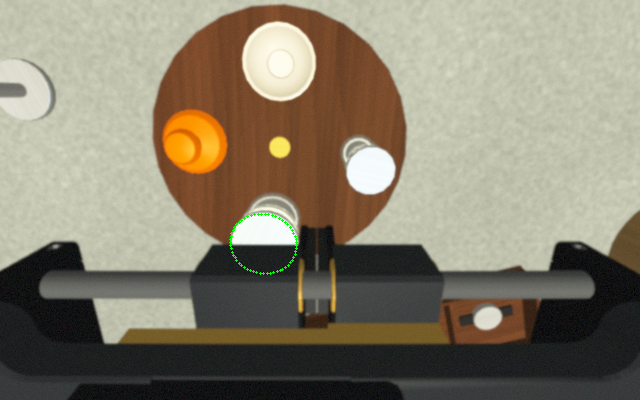

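The wrist view shows the lid at about (264,243). The predicted circle drawn at (0.656, -0.1205, 0.091) lies on it, so the position holds. Now I'll go above the lid and lower to about 15 mm clear of it.

Emit:
apply_moves(plan="-0.34 -0.28 0 0 0 0;-0.34 -0.28 0 0 0 0;-0.34 -0.28 0 0 0 0;-0.34 -0.28 0 0 0 0;0 0 0.4 0 0 0;0 0 0.5 0 0 0;0 0 0.5 0 0 0;0 0 0.4 0 0 0;0 0 0.4 0 0 0;0 0 0 0 0 0")

```text
time_s: 3.48
position: [0.6514, -0.1164, 0.108]
tcp_rot: [[-0.964, 0.264, -0.01], [0.264, 0.964, 0.004], [0.011, 0.001, -1.0]]
force: [-0.2, 0.3, 0.2]
opening: 0.007
grasp_force: 0.0
```

Emit:
apply_moves(plan="-0.06 -0.04 0 0 0 0;0 0 0.05 0 0 0;0 0 0.05 0 0 0;0 0 0.05 0 0 0;0 0 0.05 0 0 0;0 0 0 0 0 0;0 0 0 0 0 0")

```text
time_s: 4.07
position: [0.658, -0.1229, 0.1027]
tcp_rot: [[-0.964, 0.267, 0.0], [0.267, 0.964, -0.0], [-0.0, 0.0, -1.0]]
force: [0.6, -0.2, 0.9]
opening: 0.007
grasp_force: 0.0
```

Emit:
apply_moves(plan="0 0.04 0.03 0 0 0;0 0 0.03 0 0 0;0 0 0.03 0 0 0;0 0 0.03 0 0 0;0 0 0.03 0 0 0;0 0 0.03 0 0 0;0 0 0.03 0 0 0;0 0 0.03 0 0 0")

```text
time_s: 4.73
position: [0.6586, -0.1209, 0.0907]
tcp_rot: [[-0.964, 0.267, -0.0], [0.267, 0.964, -0.0], [0.0, -0.0, -1.0]]
force: [-0.7, 0.0, 1.9]
opening: 0.006
grasp_force: 1.3
```

Emit:
apply_moves(plan="0 0 0.02 0 0 0;0 0 0.02 0 0 0;0 0 0.02 0 0 0;0 0 0.02 0 0 0;0 0 0.02 0 0 0;0 0 0.02 0 0 0;0 0 0.02 0 0 0;0 0 0 0 0 0;0 0 0 0 0 0")

```text
time_s: 5.48
position: [0.6585, -0.1209, 0.0834]
tcp_rot: [[-0.964, 0.267, -0.0], [0.267, 0.964, 0.0], [0.0, -0.0, -1.0]]
force: [-0.0, -0.4, 1.2]
opening: 0.006
grasp_force: 0.8
```

Emit:
apply_moves(plan="0 0 0.02 0 0 0;0 0 0.02 0 0 0;0 0 0.01 0 0 0;0 0 0 0 0 0;0 0 0 0 0 0")

```text
time_s: 5.9
position: [0.6586, -0.121, 0.0814]
tcp_rot: [[-0.964, 0.267, 0.0], [0.267, 0.964, -0.0], [-0.0, -0.0, -1.0]]
force: [-1.1, 0.1, 4.2]
opening: 0.005
grasp_force: 2.3
```

Emit:
apply_moves(plan="0 0 0.02 0 0 0;0 0 0.01 0 0 0;0 0 0 0 0 0;0 0 0 0 0 0")

```text
time_s: 6.23
position: [0.6586, -0.1209, 0.0806]
tcp_rot: [[-0.964, 0.266, 0.0], [0.266, 0.964, -0.0], [-0.0, -0.0, -1.0]]
force: [-3.0, 1.8, 7.3]
opening: 0.005
grasp_force: 4.1
```

The force climbs by the gasket's stiffness at z ≈ 0.081, so the lid is home. Withdrawing straight up.

Emit:
apply_moves(plan="0 0 -0.02 0 0 0;0 0 -0.04 0 0 0;0 0 -0.1 0 0 0;0 0 -0.3 0 0 0;0 0 -0.5 0 0 0;0 0 -0.5 0 0 0;0 0 -0.5 0 0 0;0 0 -0.5 0 0 0;0 0 -0.3 0 0 0;0 0 0 0 0 0")

```text
time_s: 7.07
position: [0.6612, -0.1217, 0.2218]
tcp_rot: [[-0.964, 0.266, 0.008], [0.266, 0.964, -0.003], [-0.009, -0.001, -1.0]]
force: [1.0, -1.0, 0.7]
opening: 0.006
grasp_force: 0.0
```

Emit:
apply_moves(plan="0.4 0.4 0 0 0 0;0.5 0.5 0 0 0 0;0.5 0.5 0 0 0 0;0.5 0.5 0 0 0 0;0.5 0.5 0 0 0 0;0.5 0.5 0 0 0 0;0.5 0.5 0 0 0 0;0.4 0.4 0 0 0 0;0 0 0 0 0 0;0 0 0 0 0 0")

```text
time_s: 7.9
position: [0.5246, 0.1141, 0.2164]
tcp_rot: [[-0.965, 0.264, -0.002], [0.264, 0.965, -0.0], [0.002, -0.001, -1.0]]
force: [1.0, 0.6, -0.1]
opening: 0.006
grasp_force: 0.0
```

Run:
```python
from h import *
from rig import bot,capture
im={n:capture(n)[:,:,::-1] for n in("top","scene")}
a=cv2.resize(im["top"][140:245,285:390],None,fx=5,fy=5,interpolation=2)
b=cv2.resize(im["scene"][205:280,275:380],None,fx=5,fy=5,interpolation=2)
cv2.imwrite("pics/c2.png",np.vstack([a[:300],b[:300]]))
s=bot.read_state();print(s["time_s"],s["position"],s["force"])
```

```text
8.0 [0.52644653 0.11245508 0.21686481] [ 1.05070052 -0.81529041  0.25840778]
```

View pics/c2.png

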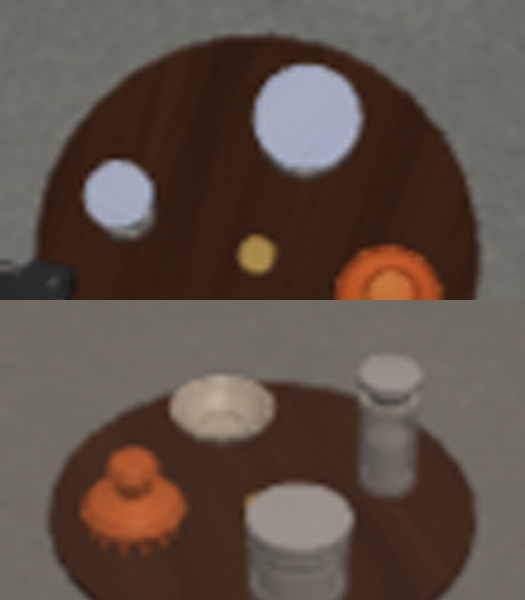

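The lid is seated: in the scene crop its centre has dropped from row 207 to about 218 and the gap under it is gone. The jar, brush, dish and turntable look unchanged. Handing in.

```bash
python3 -c "
from rig import bot
print(bot.hand_in())"
```

```text
the job is handed in; nothing more can be done
None
```

The wide pot's lid is pressed fully home with about 7 N at most, the pictures show the turntable and everything on it where they were, and the job is handed in; no verdict came back.

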